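Snap the stock tote's lid shut

ROBOT

A 7-joint arm with a two-finger parallel gripper is mounted at the origin on the work surface. World frame = base frame: x ahead of the robot, y to its left, z up, the work surface at z = 0. Lengths are in m, angles in rad, forces in N, time in s.
With the tool pointing down it reaches from about 0.4 to 0.85 m from the base axis. Payload 10.4 kg.
Tool frame: the origin (TCP) lies at the centre of the arm's flange, where the gripper is bolted on; the fingertips stand 173 mm ahead of it and the grasp point (between the pads) lies 155 mm ahead of it (manip.nose_length is the distance from the TCP to the fingertips, in m); z points along the fingers, x is the direction in which the jaws open and shut, and the axes are right-handed (so a half turn about z gives the same grasp; the last joint's range is limited). The gripper opens to 85 mm and grips with 20 to 120 N. Pads are 22 mm wide; open, the fingers measure 114 mm over their backs; the gripper's body (76 mm by 85 mm) begins 54 mm behind the grasp point. The pads swing forward as they close: fully open they stand 13 mm farther back than shut.
Start: joints at [-1.264, 0.332, -0.065, 1.46, 0.022, 1.35, -0.088], TCP at [0.202, 0.591, 0.405] pointing down, gripper open.
Joint ranges: [-2.6, 2.6], [-0.5, 2.12], [-1.47, 1.34], [0.16, 2.42], [-1.27, 4.41], [0.06, 2.06], [-2.6, 2.6]. Speed limits (rad/s): [2.22, 2.22, 2.79, 2.79, 3.14, 3.14, 3.14].

INTERFACE

Orientations are given as a unit quaternion [x, y, z, w].
In Python, from workcell import status, cams, order, manip gives the robot as it stands.
- The arm moves only by the tool servo_tool, never from a script. Its argument "motion" is a list that holds one entry, the list of rows, each a list of 6 numbers: the shift along the tool's x, y, z in units of 50 mm (1.0 is 50 mm), then the turn, a rotation vector about the tool's x, y, z in units of 5 degrees (1.0 is 5 degrees). In form: [[[x, y, z, ax, ay, az], ...]]. A call has 1 to 12 rows; each row shifts and turns the pose as measured when the row begins, along the tool's axes as they then stand; what a row does not reach is not made up. A row lasts 1/10 s, in which the tool goes at most 50 mm and 8.59 degrees, less where a joint would pass 70% of its speed; a pose out of reach is approached as far as the arm can. A call is refused whole if a number of a shift passes 1 or a number of a turn 1, either way. A call with a gripper value outside its range is refused whole. "jaw" is the closure in counts, from 0 (fully open) to 255 (shut), set as the call begins (left out, the last holds). The fingers move at their own pace and stop on an object; "force" is the grip in N (left out, the last holds). Time passes only in rows, so rows that do not move let the fingers close. It gives the time, the measured TCP pose, the force and the opening at its end, in the units of the state.
- status.get_obs(): the state, without advancing time (a new reading comes with each control period).
- cams.camera(name): name is "scene" or "top" or "wrist"; returns a dict with "color" (480x640x3 uint8, red, green, blue), "vertical_fov" (degrees; the focal length in pixels is half the picture's height over the tangent of half this angle, whatever the lens; pixels are square), "cx", "cy" (the principal point, pixels), "k1" (the pictures are not rectified: a ray, as slopes to the right and down, at radius r is drawn at 1 + k1 r^2 times it, then the intrinsics apply), "extrinsics" (4x4, takes a point from camera to world coordinates). Camera axes: x right, y down, z forward; pixel columns grow to the right and rows downward; lengths in m; the calibration is good to about 2 mm. A picture is of the moment at which its call begins. There is no depth.
- order.hand_in(): hands the job in, once; it reports no verdict.
The state is a dict: "clock": time; "joint_pos": joint angles; "joint_velocities": joint speeds; "tau": joint torques, N m; "position": TCP position; "ee_rot": TCP orientation; "ft_force": force on the tool from outside, world axes, zero at the start; "torque": the same for the moment, N m; "grip_width": opening from 0.0 (shut) to 1.0 (fully open).
Only numpy, scipy, OpenCV 4.12 (cv2) and the standard library are available. Lean on these libraries where they do the work, as an engineer would, in place of code of your own. Each camera call takes 0.05 s, during which the arm holds its last target.

TASK

The lid of the small clear storage tote is only partly shut: some of the six hinged sections of its rim still stand up. Press down around the rim with the fingertips, section by section, until every one has clicked shut and lies flush, then draw clear. Pick nothing up, and leave the tote, the roll of tape on its lid and the things around it where they stand.

Things in the scene. Friction and masses are not known exactly. Their poses are not given: they have to be found in the camera images.
- tote: Clear storage tote, packed (about 3 kg), loose on the bench; origin: centre of its underside; its front (paper label) faces -x. Blue clip-on lid 160 mm (x) by 220 mm (y), top face at z 100 mm. Rigid level middle panel 84 x 144 mm and four 38 mm square corners; between the corners the rim is six hinged sections: two on each long side, one on each short side.
- front_left (a joint): Angle of the lid section on the left half of the front long side (tote -x, +y): 0 = shut, flush; about 0.36 rad = up, outer edge 13 mm above the lid. Hinged along its inner edge. Its lip catches under the rim: pressed on its pad it resists with up to about 8 N, below about 0.1 rad it snaps to 0 and stays; released earlier it springs up. Up at the start; pressing a shut one does no harm.
- front_left_pad (a point): Pressing point on top of the section on the left half of the front long side (tote -x, +y): mid-length, 28 mm out from its hinge, 10 mm in from its outer edge; moves with it (z 100 mm when shut, about 110 mm when up). The section is 68 mm long and 38 mm deep.
- front_right (a joint): Angle of the lid section on the right half of the front long side (tote -x, -y): 0 = shut, flush; about 0.36 rad = up, outer edge 13 mm above the lid. Hinged along its inner edge. Its lip catches under the rim: pressed on its pad it resists with up to about 8 N, below about 0.1 rad it snaps to 0 and stays; released earlier it springs up. Up at the start; pressing a shut one does no harm.
- front_right_pad (a point): Pressing point on top of the section on the right half of the front long side (tote -x, -y): mid-length, 28 mm out from its hinge, 10 mm in from its outer edge; moves with it (z 100 mm when shut, about 110 mm when up). The section is 68 mm long and 38 mm deep.
- back_left (a joint): Angle of the lid section on the left half of the back long side (tote +x, +y): 0 = shut, flush; about 0.36 rad = up, outer edge 13 mm above the lid. Hinged along its inner edge. Its lip catches under the rim: pressed on its pad it resists with up to about 8 N, below about 0.1 rad it snaps to 0 and stays; released earlier it springs up. Shut at the start; pressing a shut one does no harm.
- back_left_pad (a point): Pressing point on top of the section on the left half of the back long side (tote +x, +y): mid-length, 28 mm out from its hinge, 10 mm in from its outer edge; moves with it (z 100 mm when shut, about 110 mm when up). The section is 68 mm long and 38 mm deep.
- back_right (a joint): Angle of the lid section on the right half of the back long side (tote +x, -y): 0 = shut, flush; about 0.36 rad = up, outer edge 13 mm above the lid. Hinged along its inner edge. Its lip catches under the rim: pressed on its pad it resists with up to about 8 N, below about 0.1 rad it snaps to 0 and stays; released earlier it springs up. Up at the start; pressing a shut one does no harm.
- back_right_pad (a point): Pressing point on top of the section on the right half of the back long side (tote +x, -y): mid-length, 28 mm out from its hinge, 10 mm in from its outer edge; moves with it (z 100 mm when shut, about 110 mm when up). The section is 68 mm long and 38 mm deep.
- left_end (a joint): Angle of the lid section on the whole left short side (tote +y): 0 = shut, flush; about 0.36 rad = up, outer edge 13 mm above the lid. Hinged along its inner edge. Its lip catches under the rim: pressed on its pad it resists with up to about 8 N, below about 0.1 rad it snaps to 0 and stays; released earlier it springs up. Up at the start; pressing a shut one does no harm.
- left_end_pad (a point): Pressing point on top of the section on the whole left short side (tote +y): mid-length, 28 mm out from its hinge, 10 mm in from its outer edge; moves with it (z 100 mm when shut, about 110 mm when up). The section is 82 mm long and 38 mm deep.
- right_end (a joint): Angle of the lid section on the whole right short side (tote -y): 0 = shut, flush; about 0.36 rad = up, outer edge 13 mm above the lid. Hinged along its inner edge. Its lip catches under the rim: pressed on its pad it resists with up to about 8 N, below about 0.1 rad it snaps to 0 and stays; released earlier it springs up. Shut at the start; pressing a shut one does no harm.
- right_end_pad (a point): Pressing point on top of the section on the whole right short side (tote -y): mid-length, 28 mm out from its hinge, 10 mm in from its outer edge; moves with it (z 100 mm when shut, about 110 mm when up). The section is 82 mm long and 38 mm deep.
- tape: Roll of brown tape lying flat on the lid's middle panel, 50 mm across, 19 mm high; origin: centre of its underside.
- cleaner: White bottle, 54 mm across, 125 mm high, standing beside the tote's left end; origin: centre of its underside.
- beaker: Steel cup, 64 mm across, 80 mm high, standing beside the tote's right end; origin: centre of its underside.
- carton: Small cardboard box, 60 x 90 x 50 mm high, beyond the tote's +x side; origin: centre of its underside.
- cutter: Grey hand cutter, about 130 x 20 x 16 mm, lying beside the tote's front (-x); origin: underside, middle of its handle.
Mind the look-alikes: they are no part of the job. There is more than one size of the cutter; the one meant has the size given above. What is shaped like the tape but pink is not meant.

How it is judged:
By the outcome, as a careful person would: the job done as asked, in the order asked, and still so for the second after the job is handed in, with the robot touching nothing.
It also fails if it takes over 45 s, if anything falls off the work surface, if the arm or the gripper's body presses on something with over 40 N, if the wrist force passes 120 N, or if a joint passes its speed limit or range.

## Working session

There is one attempt and no reset: what is moved stays moved. The work goes in short steps, Python scripts to look and compute and a tool call to move; the robot and the scene stay as the last step left them, time stands still between calls to the robot, and variables do not carry over. Pictures are saved under pics/ and viewed, and the job is handed in when it is done.

Besides the shell and the picture viewer there is one more tool, called after ">>>" as name(argument=value, ...), one argument or row to a line, values as JSON. servo_tool: Moves the arm, as the interface text tells. Its arguments: {"type":"object","properties":{"motion":{"type":"array","items":{"type":"array","items":{"type":"array","items":{"type":"number"}}}},"jaw":{"type":"number"},"force":{"type":"number"}},"required":["motion"]}

```bash
mkdir -p pics; ls; python3 - <<'E'
from workcell import status,cams,order,manip
import cv2,numpy as np
print(status.get_obs()); print(manip.nose_length)
for n in ["scene","top"]:
    c=cams.camera(n); cv2.imwrite(f"pics/{n}0.png",c["color"][:,:,::-1]); print(n,c["vertical_fov"],c["cx"],c["cy"],c["k1"],np.round(c["extrinsics"],4).tolist())
E
```

```text
pics
{'clock': 0.0, 'joint_pos': array([-1.26357529,  0.33287667, -0.06471912,  1.46095905,  0.02162593,
        1.34989817, -0.08848445]), 'joint_velocities': array([-1.54795393e-03, -6.98753709e-04,  2.63298368e-05, -1.24376449e-03,
       -7.46523810e-04,  7.52059072e-04,  8.57140521e-04]), 'tau': array([-2.42467559e-04, -6.25448942e+01,  4.89546626e-02, -3.91618824e+01,
        1.61172647e-02,  9.66717635e-03,  1.15633472e-05]), 'position': array([0.20236671, 0.59119067, 0.40390435]), 'ee_rot': array([ 8.13577167e-01,  5.81456509e-01, -5.61415380e-04,  4.54477472e-04]), 'ft_force': array([ 0.1420076 , -0.32541157, -0.30337392]), 'torque': array([0.04445698, 0.03262189, 0.04183045]), 'grip_width': 1.0036174436840928}
0.1734
scene 42.61271990067482 316.6594491526628 232.82514099511826 -0.12637422154935365 [[0.5266, 0.6157, -0.5862, 1.1778], [0.85, -0.3928, 0.351, -0.3089], [-0.0142, -0.6831, -0.7302, 0.8293], [0.0, 0.0, 0.0, 1.0]]
top 42.194557098018066 321.69502080123186 247.62423740285735 0.010069859210023067 [[0.0283, -0.9978, 0.0605, 0.5026], [-0.9996, -0.0283, 0.0009, 0.0379], [0.0008, -0.0605, -0.9982, 1.0615], [0.0, 0.0, 0.0, 1.0]]
```

View pics/scene0.png

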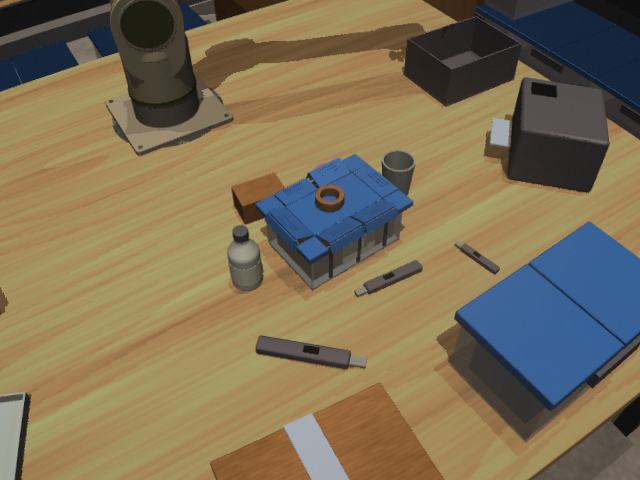

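View pics/top0.png

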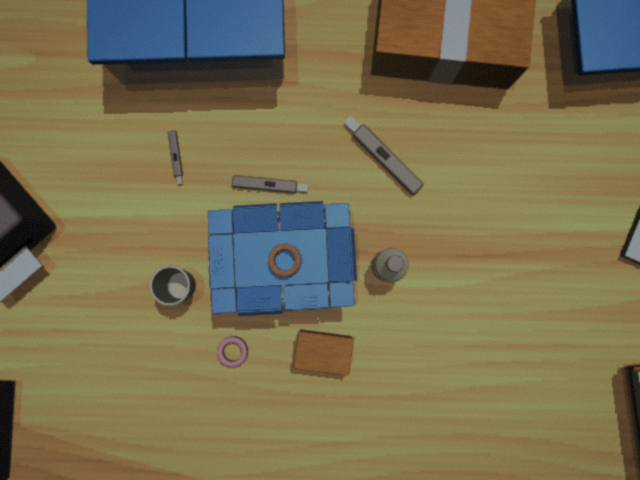

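```bash
python3 - <<'E'
import cv2
im=cv2.imread("pics/top0.png")[190:330,195:415]
cv2.imwrite("pics/top0c.png",cv2.resize(im,None,fx=3.6,fy=3.6,interpolation=cv2.INTER_CUBIC))
E
```

```text
(no output)
```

View pics/top0c.png

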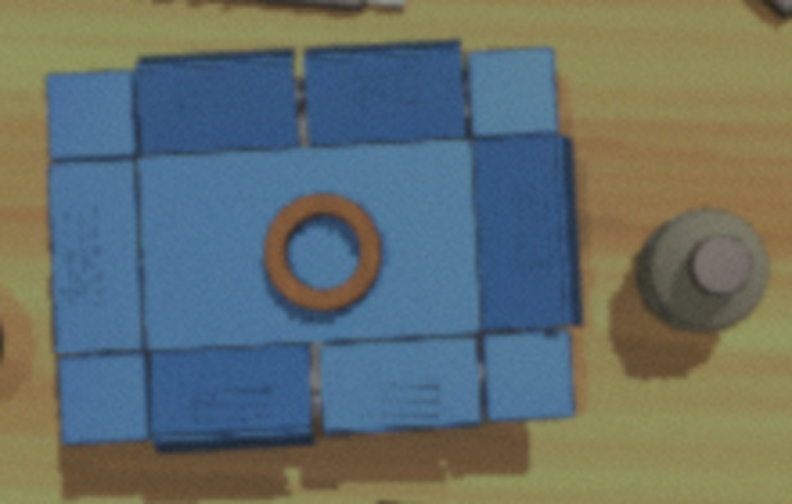

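```bash
cat > h.py <<'E'
import numpy as np,cv2
from scipy.spatial.transform import Rotation as R
def K(c):
    f=240/np.tan(np.radians(c["vertical_fov"]/2)); return np.array([[f,0,c["cx"]],[0,f,c["cy"]],[0,0,1.]]),np.array([c["k1"],0,0,0.])
def ray(c,uv):
    k,d=K(c); p=cv2.undistortPoints(np.float64(uv).reshape(-1,1,2),k,d).reshape(-1,2)
    E=np.array(c["extrinsics"]); return E[:3,3],np.c_[p,np.ones(len(p))]@E[:3,:3].T
def plane(c,uv,z):
    o,d=ray(c,uv); return o+d*((z-o[2])/d[:,2])[:,None]
def proj(c,P):
    k,d=K(c); E=np.linalg.inv(np.array(c["extrinsics"])); return cv2.projectPoints(np.float64(P).reshape(-1,1,3),cv2.Rodrigues(E[:3,:3])[0],E[:3,3],k,d)[0].reshape(-1,2)
E
python3 - <<'E'
from h import *
from workcell import cams,status
c=cams.camera("top"); s=cams.camera("scene")
uv=np.array([[47,74],[554,47],[574,415],[62,443]])/3.6+[195-.36,190-.36]
P=plane(c,uv,.1); print(P.round(4))
loc=np.array([[-.08,-.11],[-.08,.11],[.08,.11],[.08,-.11]])
m=P[:,:2].mean(0);A=loc.T@(P[:,:2]-m);U,S,V=np.linalg.svd(A);Rm=(U@V).T
print("c",m,"yaw",np.arctan2(Rm[1,0],Rm[0,0]),"res",(loc@Rm.T+m-P[:,:2]).round(4).tolist())
pads=dict(FL=(-.07,.035),FR=(-.07,-.035),BR=(.07,-.035),BL=(.07,.035),LE=(0,.1),RE=(0,-.1))
for k,v in pads.items():
    w=Rm@v+m; print(k,w.round(4),proj(s,[*w,.1]).round(0),proj(c,[*w,.1]).round(0))
print(proj(s,np.c_[loc@Rm.T+m,[.1]*4]).round(0).tolist())
print("cleaner",plane(c,[[195+703/3.6,190+270/3.6]],.08))
np.savez("lid.npz",m=m,R=Rm)
o=status.get_obs(); print(R.from_quat(o["ee_rot"]).as_matrix().round(4),o["clock"])
im=s["color"][130:310,215:435,::-1]
cv2.imwrite("pics/s0c.png",cv2.resize(im,None,fx=3.2,fy=3.2,interpolation=2))
E
```

```text
[[ 0.6141  0.2175  0.1   ]
 [ 0.632  -0.0009  0.1   ]
 [ 0.474  -0.0135  0.1   ]
 [ 0.4559  0.2048  0.1   ]]
c [0.54398583 0.10194913] yaw -3.060149843388094 res [[0.0007, 0.0006], [0.0006, -0.0003], [-0.0008, -0.0006], [-0.0006, 0.0003]]
FL [0.6166 0.0728] [[341. 235.]] [[301. 211.]]
FR [0.6109 0.1425] [[374. 216.]] [[256. 214.]]
BR [0.4714 0.1311] [[324. 172.]] [[260. 304.]]
BL [0.4771 0.0614] [[291. 188.]] [[306. 302.]]
LE [0.5521 0.0023] [[283. 227.]] [[345. 254.]]
RE [0.5359 0.2016] [[377. 178.]] [[216. 261.]]
[[411.0, 200.0], [307.0, 260.0], [252.0, 203.0], [353.0, 153.0]]
cleaner [[ 0.53770651 -0.07012736  0.08      ]]
[[ 3.238e-01  9.461e-01 -3.000e-04]
 [ 9.461e-01 -3.238e-01 -8.000e-04]
 [-8.000e-04  0.000e+00 -1.000e+00]] 0.2
```

View pics/s0c.png

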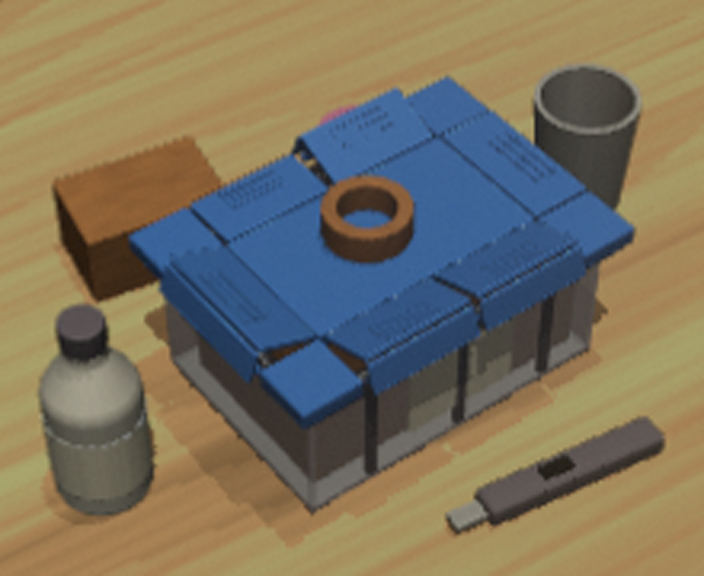

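>>> servo_tool(
  motion=[
    [[-0.44,0.8,0,0,0,0],[-0.44,0.8,0,0,0,0],[-0.44,0.8,0,0,0,0],[-0.44,0.8,0,0,0,0],[-0.44,0.8,0,0,0,0],[-0.44,0.8,0,0,0,0],[-0.44,0.8,0,0,0,0],[-0.44,0.8,0,0,0,0],[-0.44,0.8,0,0,0,0],[-0.44,0.8,0,0,0,0],[-0.44,0.8,0,0,0,0],[0,0,0,0,0,0]],
  ],
  jaw=255,
  force=40,
)

```text
clock: 1.4
position: [0.5511, 0.2055, 0.4014]
ee_rot: [0.812, 0.584, -0.002, 0.0]
ft_force: [-1.2, -0.3, -0.1]
grip_width: -0.001
```

>>> servo_tool(
  motion=[
    [[0,0,0,0,0,-1],[0,0,0,0,0,-1],[0,0,0,0,0,-1],[0,0,0,0,0,-1],[0,0,0,0,0,-0.7],[0,0,0,0,0,0]],
  ],
)

```text
clock: 2.0
position: [0.5516, 0.2042, 0.3999]
ee_rot: [0.672, 0.741, -0.003, -0.0]
ft_force: [-0.4, 0.5, -0.2]
grip_width: -0.002
```

```bash
cat > d.py <<'E'
import sys
from h import *
from workcell import status,manip
L=np.load("lid.npz"); pads=dict(FL=(-.07,.035),FR=(-.07,-.035),BR=(.07,-.035),BL=(.07,.035),LE=(0,.1),RE=(0,-.1))
def rep(names):
    o=status.get_obs(); M=R.from_quat(o["ee_rot"]).as_matrix(); t=o["position"]+M[:,2]*manip.nose_length
    print("tip",t.round(4),"tilt",M[:2,2].round(4),"yaw",np.degrees(np.arctan2(M[1,0],M[0,0])).round(1),"F",o["ft_force"].round(1),"t",round(o["clock"],2))
    for n in names:
        w=np.r_[L["R"]@pads[n]+L["m"],t[2]]; print(n,"units",(M.T@(w-t)/.05).round(2),"down to .100:",round((t[2]-.1)/.05,2))
if __name__=="__main__": rep(sys.argv[1:])
E
python3 d.py FR FL LE BR
```

```text
tip [0.5508 0.2035 0.2265] tilt [-0.0047 -0.004 ] yaw 95.6 F [-0.4  0.5 -0.2] t 2.0
FR units [-1.33  1.08 -0.  ] down to .100: 2.53
FL units [-2.73  1.06  0.  ] down to .100: 2.53
LE units [-4.01 -0.37  0.02] down to .100: 2.53
BR units [-1.28 -1.72  0.01] down to .100: 2.53
```

>>> servo_tool(
  motion=[
    [[-0.67,0.54,0.2,0,0,0],[-0.67,0.54,0.2,0,0,0],[0,0,0.5,0,0,0],[0,0,0.5,0,0,0],[0,0,0.4,0,0,0],[0,0,0,0,0,0],[0,0,0,0,0,0]],
  ],
)

```text
clock: 2.7
position: [0.6132, 0.1423, 0.3075]
ee_rot: [0.675, 0.737, -0.002, -0.0]
ft_force: [0.1, 0.5, 0.1]
grip_width: -0.002
```

```bash
python3 d.py FR; python3 - <<'E'
from workcell import cams
import cv2
for n in ["scene","wrist"]:
    cv2.imwrite(f"pics/{n}1.png",cams.camera(n)["color"][:,:,::-1])
im=cv2.imread("pics/scene1.png")[100:310,215:435]
cv2.imwrite("pics/s1c.png",cv2.resize(im,None,fx=2.8,fy=2.8,interpolation=2))
E
```

```text
tip [0.6126 0.1418 0.1341] tilt [-0.0036 -0.0029] yaw 95.0 F [0.1 0.5 0.1] t 2.7
FR units [ 0.02 -0.03  0.  ] down to .100: 0.68
```

View pics/s1c.png

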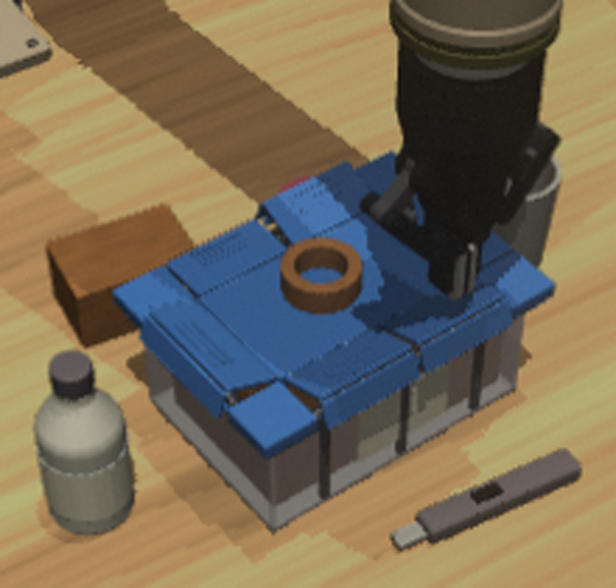

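View pics/wrist1.png

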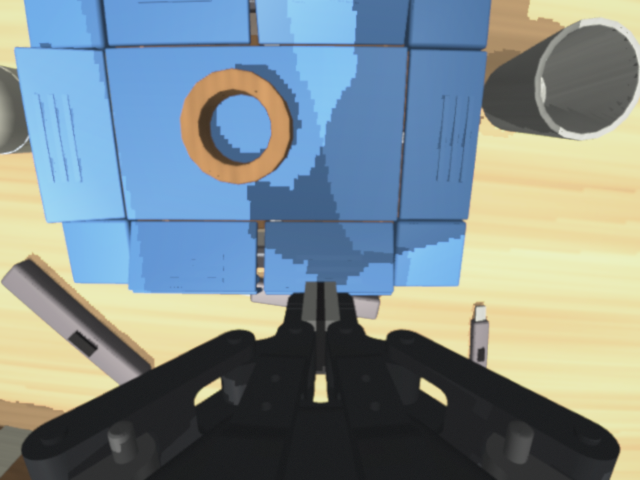

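>>> servo_tool(
  motion=[
    [[0.02,-0.03,0.3,0,0,0],[0,0,0.12,0,0,0],[0,0,0.1,0,0,0],[0,0,0.08,0,0,0],[0,0,0.05,0,0,0],[0,0,0,0,0,0]],
  ],
)

```text
clock: 3.4
position: [0.6131, 0.144, 0.2781]
ee_rot: [0.675, 0.738, 0.002, 0.002]
ft_force: [0.3, -0.3, -0.1]
grip_width: 0.001
```

```bash
python3 d.py FR FL
```

```text
tip [0.6141 0.1441 0.1047] tilt [0.0059 0.0004] yaw 95.1 F [ 0.3 -0.3 -0.1] t 3.4
FR units [-0.03 -0.07 -0.  ] down to .100: 0.09
FL units [-1.43 -0.08 -0.  ] down to .100: 0.09
```

>>> servo_tool(
  motion=[
    [[-0.02,-0.06,0.06,0,0,0],[0,0,0.05,0,0,0],[0,0,0.04,0,0,0]],
  ],
)

```text
clock: 3.7
position: [0.6107, 0.1429, 0.2728]
ee_rot: [0.675, 0.738, 0.004, 0.003]
ft_force: [-9.6, -2.5, 28.9]
grip_width: 0.001
```

```bash
python3 d.py FR FL; python3 - <<'E'
from workcell import cams
import cv2
for n in ["scene","wrist"]:
    cv2.imwrite(f"pics/{n}2.png",cams.camera(n)["color"][:,:,::-1])
im=cv2.imread("pics/scene2.png")[100:310,215:435]
cv2.imwrite("pics/s2c.png",cv2.resize(im,None,fx=2.8,fy=2.8,interpolation=2))
E
```

```text
tip [0.6122 0.1432 0.0994] tilt [0.009  0.0019] yaw 95.1 F [-9.6 -2.5 28.9] t 3.7
FR units [-0.01 -0.03 -0.  ] down to .100: -0.01
FL units [-1.41 -0.04 -0.  ] down to .100: -0.01
```

View pics/s2c.png

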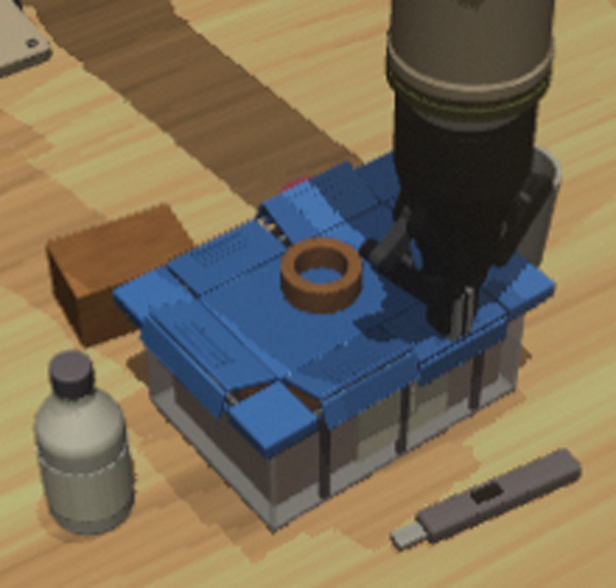

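View pics/wrist2.png

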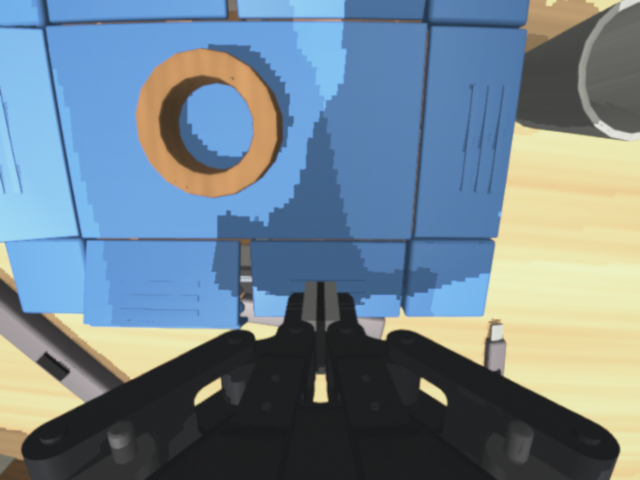

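>>> servo_tool(
  motion=[
    [[0,0,-0.3,0,0,0],[0,0,-0.35,0,0,0],[-0.7,0,0,0,0,0],[-0.7,0,0,0,0,0],[0,0,0,0,0,0]],
  ],
)

```text
clock: 4.3
position: [0.6152, 0.072, 0.3047]
ee_rot: [0.674, 0.739, 0.002, 0.001]
ft_force: [-0.0, -0.9, 0.9]
grip_width: -0.003
```

```bash
python3 d.py FL LE
```

```text
tip [0.6159 0.0722 0.1313] tilt [0.0044 0.0013] yaw 95.2 F [-0.  -0.9  0.9] t 4.3
FL units [0.01 0.01 0.  ] down to .100: 0.63
LE units [-1.28 -1.4  -0.01] down to .100: 0.63
```

>>> servo_tool(
  motion=[
    [[0.01,-0.01,0.3,0,0,0],[0,0,0.12,0,0,0],[0,-0.02,0.1,0,0,0],[0,-0.02,0.08,0,0,0],[0,0,0.05,0,0,0],[0,0,0.03,0,0,0]],
  ],
)

```text
clock: 4.9
position: [0.6136, 0.0734, 0.273]
ee_rot: [0.674, 0.739, 0.003, 0.003]
ft_force: [-11.0, -5.1, 23.0]
grip_width: -0.004
```

```bash
python3 d.py FL LE
```

```text
tip [0.615  0.0735 0.0996] tilt [0.0084 0.0009] yaw 95.3 F [-11.   -5.1  23. ] t 4.9
FL units [-0.02  0.03  0.  ] down to .100: -0.01
LE units [-1.3  -1.38 -0.01] down to .100: -0.01
```

>>> servo_tool(
  motion=[
    [[0,0,-0.3,0,0,0],[0,0,-0.35,0,0,0],[-0.65,-0.7,0,0,0,0],[-0.65,-0.7,0,0.05,0,0],[0,0,0,0,0,0]],
  ],
)

```text
clock: 5.4
position: [0.5467, 0.0061, 0.3021]
ee_rot: [0.67, 0.742, -0.0, -0.001]
ft_force: [0.3, -0.2, 0.6]
grip_width: 0.001
```

```bash
python3 d.py LE BR; python3 - <<'E'
from workcell import cams
import cv2
for n in ["scene","wrist"]:
    cv2.imwrite(f"pics/{n}3.png",cams.camera(n)["color"][:,:,::-1])
im=cv2.imread("pics/scene3.png")[100:310,215:435]
cv2.imwrite("pics/s3c.png",cv2.resize(im,None,fx=2.8,fy=2.8,interpolation=2))
E
```

```text
tip [0.5464 0.0063 0.1287] tilt [-0.0018  0.0011] yaw 95.9 F [ 0.3 -0.2  0.6] t 5.4
LE units [-0.09  0.11 -0.  ] down to .100: 0.57
BR units [ 2.64 -1.24  0.01] down to .100: 0.57
```

View pics/s3c.png

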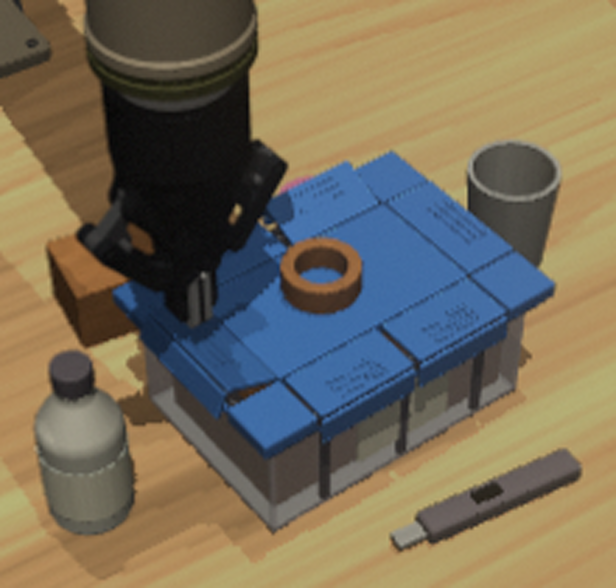

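View pics/wrist3.png

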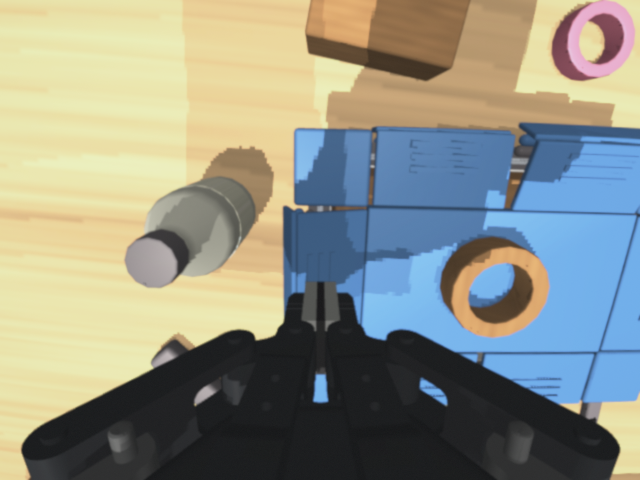

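>>> servo_tool(
  motion=[
    [[-0.09,0.11,0.1,0,0,0],[0,0,0.12,0,0,0],[0,0,0.12,0,0,0],[0,0,0.1,0,0,0],[0,0,0.08,0,0,0]],
  ],
)

```text
clock: 6.0
position: [0.5576, 0.0098, 0.2738]
ee_rot: [0.666, 0.746, 0.001, -0.0]
ft_force: [0.1, -1.2, 0.4]
grip_width: 0.002
```

```bash
python3 d.py LE
```

```text
tip [0.5577 0.0101 0.1004] tilt [0.0005 0.0018] yaw 96.4 F [ 0.1 -1.2  0.4] t 6.0
LE units [-0.14 -0.13 -0.  ] down to .100: 0.01
```

>>> servo_tool(
  motion=[
    [[0,0,-0.1,0,0,0],[-0.14,-0.12,-0.05,0,0,0],[0,0,0,0,0,0]],
  ],
)

```text
clock: 6.3
position: [0.5521, 0.0023, 0.2803]
ee_rot: [0.666, 0.746, -0.0, -0.001]
ft_force: [0.2, 0.5, 0.0]
grip_width: 0.001
```

```bash
python3 d.py LE
```

```text
tip [0.5518 0.0025 0.1069] tilt [-0.0018  0.0013] yaw 96.5 F [0.2 0.5 0. ] t 6.3
LE units [-0.    0.01 -0.  ] down to .100: 0.14
```

>>> servo_tool(
  motion=[
    [[0,0,0.06,0,0,0],[0,0,0.06,0,0,0],[0,0,0.05,0,0,0],[0,0,0.03,0,0,0]],
  ],
)

```text
clock: 6.7
position: [0.5522, 0.0022, 0.2727]
ee_rot: [0.666, 0.746, 0.001, -0.001]
ft_force: [-11.7, -1.1, 26.4]
grip_width: -0.003
```

```bash
python3 d.py LE
```

```text
tip [0.5521 0.0027 0.0993] tilt [-0.0005  0.0028] yaw 96.5 F [-11.7  -1.1  26.4] t 6.7
LE units [-0.01 -0.   -0.  ] down to .100: -0.01
```

>>> servo_tool(
  motion=[
    [[0,0,-0.4,0,0,0],[0,0,-0.5,0,0,0],[0,-0.7,-0.1,0,0,0],[0.5,-0.7,0,0,0,0],[0.7,0,0,0,0,0],[0.7,0,0,0,0,0],[0.7,0,0,0,0,0],[0,0,0,0,0,0]],
  ],
)

```text
clock: 7.5
position: [0.4646, 0.1269, 0.3241]
ee_rot: [0.667, 0.745, 0.001, -0.001]
ft_force: [1.1, -0.7, 0.7]
grip_width: -0.004
```

```bash
python3 d.py BR
```

```text
tip [0.4646 0.1275 0.1507] tilt [0.0004 0.0036] yaw 96.4 F [ 1.1 -0.7  0.7] t 7.5
BR units [0.06 0.14 0.  ] down to .100: 1.01
```

>>> servo_tool(
  motion=[
    [[0.06,0.14,0.2,0,0,0],[0,0,0.3,0,0,0],[0,0,0,0,0,0]],
  ],
)

```text
clock: 7.8
position: [0.4722, 0.1308, 0.2969]
ee_rot: [0.667, 0.746, 0.001, -0.001]
ft_force: [-0.1, -0.1, -0.6]
grip_width: 0.002
```

```bash
python3 d.py BR
```

```text
tip [0.4723 0.1314 0.1235] tilt [0.0006 0.0034] yaw 96.4 F [-0.1 -0.1 -0.6] t 7.8
BR units [-0.   -0.02 -0.  ] down to .100: 0.47
```

>>> servo_tool(
  motion=[
    [[0,0,0.15,0,0,0],[0,0,0.12,0,0,0],[0,0,0.1,0,0,0],[0,0,0.08,0,0,0],[0,0,0.05,0,0,0]],
  ],
)

```text
clock: 8.3
position: [0.4734, 0.1295, 0.2724]
ee_rot: [0.668, 0.744, 0.002, -0.001]
ft_force: [-16.1, -4.4, 39.2]
grip_width: 0.001
```

```bash
python3 d.py BR
```

```text
tip [0.4735 0.1303 0.099 ] tilt [0.0005 0.0045] yaw 96.2 F [-16.1  -4.4  39.2] t 8.3
BR units [ 0.02 -0.04  0.  ] down to .100: -0.02
```

>>> servo_tool(
  motion=[
    [[0,0,-0.4,0,0,0],[0,0,-0.8,0,0,0],[0,0,-0.9,0,0,0],[0,0,-0.9,0,0,0],[0.8,0,-0.3,0,0,0],[0.8,0,0,0,0,0],[0.8,0,0,0,0,0],[0.8,0,0,0,0,0],[0.8,0,0,0,0,0],[0.8,0,0,0,0,0],[0.8,0,0,0,0,0],[0,0,0,0,0,0]],
  ],
)

```text
clock: 9.5
position: [0.4461, 0.4132, 0.4456]
ee_rot: [0.672, 0.74, 0.005, -0.001]
ft_force: [-0.8, -1.1, -0.7]
grip_width: 0.003
```

```bash
python3 - <<'E'
from workcell import cams,status
import cv2,numpy as np
for n in ["scene","top"]:
    cv2.imwrite(f"pics/{n}4.png",cams.camera(n)["color"][:,:,::-1])
a=cv2.resize(cv2.imread("pics/scene4.png")[130:310,215:435],None,fx=3.2,fy=3.2,interpolation=2); cv2.imwrite("pics/s4c.png",a)
b=cv2.resize(cv2.imread("pics/top4.png")[190:330,195:415],None,fx=3.6,fy=3.6,interpolation=2); cv2.imwrite("pics/t4c.png",b)
print(status.get_obs()["ft_force"])
E
```

```text
[-0.92835645  0.52605638 -1.15286588]
```

View pics/s4c.png

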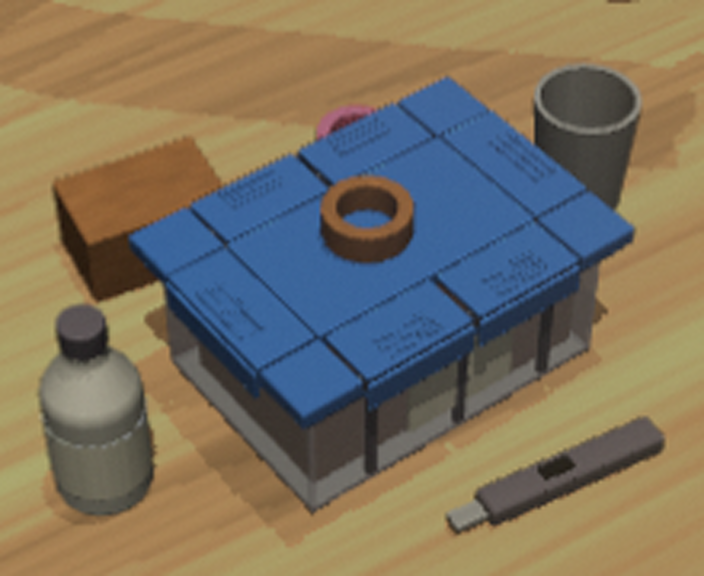

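View pics/t4c.png

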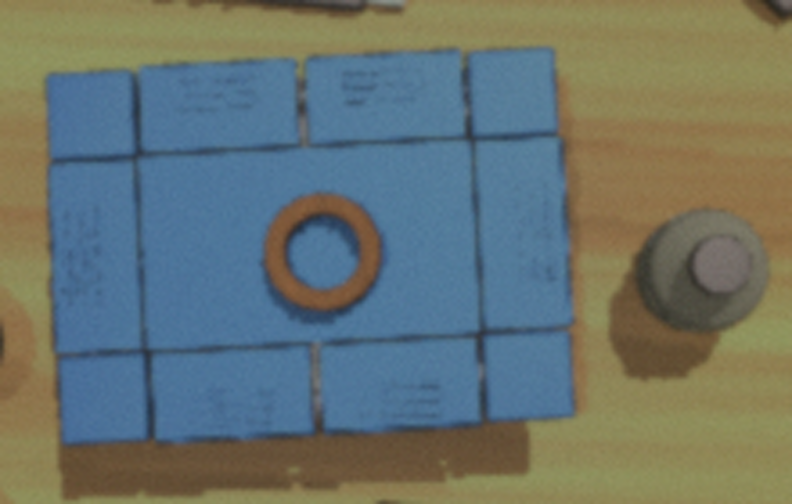

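All six sections lie flush in both views, and the tote corners and tape are at the same pixels as before. I'm handing in.

```bash
python3 - <<'E'
from workcell import order
print(order.hand_in())
E
```

```text
the job is handed in; nothing more can be done
None
```

I pressed the four raised lid sections shut with the closed fingertips, in the order front right, front left, left end, back right. I then drew the arm clear and handed the job in at about 9.6 s.

- **Lid:** the last scene and top pictures show all six sections flush. I did not press the two that started shut, back left and right end.
- **Surroundings:** in those close-up pictures the tote, tape and bottle sit at the same pixels as at the start. The beaker, carton and cutter look unmoved in the scene view.
- **Force:** it read 23–39 N upward when each section bottomed out, with up to 16 N sideways, and about 1 N once clear.
- **Off target:** my first press on the left end landed about 8 mm too far inward. I lifted, corrected the position and pressed it again on the pad.

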